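Clamp a bronze casting with the vice's ratchet handle

ROBOT

A 6-joint arm with a two-finger parallel gripper is mounted at the origin on the work surface. World frame = base frame: x ahead of the robot, y to its left, z up, the work surface at z = 0. Lengths are in m, angles in degrees, forces in N, time in s.
With the tool pointing down it reaches from about 0.4 to 0.825 m from the base axis. Payload 7 kg.
Tool frame: the origin (TCP) lies midway between the tips of the shut fingers; the grasp point (between the pads) lies r.pinch_z behind it (r.pinch_z is the distance from the TCP to the grasp point, in m); z points along the fingers, y is the line along which they close (so a half turn about z gives the same grasp; the last joint's range is limited). The gripper opens to 88 mm and grips with 3 to 60 N. Pads are 19 mm wide; open, the fingers measure 130 mm over their backs; the gripper's body (78 mm by 193 mm) begins 47 mm behind the grasp point.
Start: joints at [92.309, 20.546, 0.682, 0, -70.136, -16.507], TCP at [0.166, 0.654, 0.227] pointing down, gripper open.
Joint ranges: [-176.03, 176.03], [-82.01, 121.73], [-58.28, 71.71], [-173.87, 95.51], [-174.79, -0.11], [-173.66, 173.66]. Speed limits (degrees/s): [136.94, 136.94, 172.46, 180, 180, 180].

INTERFACE

Orientations are given as [roll, pitch, yaw] about the fixed x, y, z axes, in that order (R = Rz(yaw) Ry(pitch) Rx(roll)).
In Python, from plant import r, optics, job gives the robot as it stands.
- The arm moves only by the shell command python3 -m crank 'ROWS' [FORCE]. ROWS is JSON, a list of rows, each an object with "xyz": the shift along the tool's x, y, z in units of 30 mm (1.0 is 30 mm), a list of three; "delta_rot": the turn, a rotation vector about the tool's x, y, z in degrees, a list of three; "claw": the closure, from 0 (fully open) to 1 (shut). A call has 1 to 20 rows; each row is the pose to reach, as a shift and turn from the pose commanded when the call began, along the tool's axes at that moment; what a row does not reach only later rows make up. A row lasts 1/8 s, in which the tool goes at most 62.5 mm and 10.7 degrees, less where a joint would pass 70% of its speed; a pose out of reach is approached as far as the arm can. A call with a gripper value outside its range is refused whole. The fingers move at their own pace and stop on an object; FORCE is the grip in N (left out, the last holds). Time passes only in rows, so rows that repeat a pose let the fingers close. It gives the time, the measured TCP pose, the force, the opening and the grip force at its end, in the units of the state.
- r.get_state(): the state, without advancing time (a new reading comes with each control period).
- optics.capture(name): name is "scene" or "top"; returns a dict with "img" (480x640x3 uint8, blue, green, red), "fovy" (degrees; the focal length in pixels is half the picture's height over the tangent of half this angle, whatever the lens; pixels are square), "cx", "cy" (the principal point, pixels), "dist" ([k1, k2, p1, p2, k3] as OpenCV has them; the pictures are not rectified), "eye" and "rotation" of the camera in the world. Camera axes: x right, y up, looking along -z (the intrinsics and any distortion apply to the point x, -y, -z); pixel columns grow to the right and rows downward; lengths in m; the calibration is good to about 2 mm. A picture is of the moment at which its call begins. There is no depth.
- job.close_job(): hands the job in; it is judged then, once.
The state is a dict: "time_s": time; "joints": joint angles; "qd": joint speeds; "joint_torque": joint torques, N m; "tcp_pos": TCP position; "eef_rot": TCP orientation; "contact_force": force on the tool from outside, world axes, zero at the start; "moment": the same for the moment, N m; "gripper_width": finger opening in m; "gripper_force": force on a finger pad.
Only numpy, scipy, OpenCV 4.12 (cv2) and the standard library are available. Lean on these libraries where they do the work, as an engineer would, in place of code of your own. Each camera call takes 0.05 s, during which the arm holds its last target. There are 200 camera calls.

TASK

Clamp the loose bronze horse head firmly in the blue vice by turning its orange-gripped ratchet handle clockwise; each time the handle reaches its stop, lift it off its serrations, swing it back, let it drop in and turn again. Stop when the handle stiffens because the casting is held, before the soft bronze is squeezed too hard, and leave the handle let go and fully dropped in. Work by the handle only: touch neither the casting nor the moving jaw, and leave the things around undisturbed.

Things in the scene. Friction and masses are not known exactly. Their poses are not given: they have to be found in the camera images.
- vice: Blue vice bolted down, 110 x 300 mm, long axis y, origin on the table. Fixed jaw at -y: its gripping face is at y = -100 mm, facing +y. Bed top z = 30 mm; fixed jaw up to z = 77 mm, moving jaw to 70. At +y a gearbox 88 mm square, top z = 60 mm, with the handle; two 8 mm stop pins on it, 40 mm from the handle's axis, reach z = 104 mm.
- jaw: Moving jaw, 94 mm wide. Origin: middle of its gripping face, z = 32 mm in the vice. Faces the fixed jaw; moves along the vice's -y, 9 mm per rad of clockwise handle turn while the handle is dropped in. It starts about 13 to 19 mm too wide for the casting. The vice keeps its grip (up to 66 N) when the handle is let go.
- casting: Bronze horse head, 138 mm high, 0.6 to 1.2 kg, loose on the vice's bed between the jaws. Plinth 70 mm (x) by about 50 mm (y, between the jaws; rough sawn, 2 mm either way) by 46 mm high; origin: centre of its underside. Up to 0.08 rad askew, squared by the jaws. Firmly held: over 25 N from the moving jaw; over 110 N marks it.
- handle_axis (a point): Point on the handle's vertical axis: vice x = 0, y = 100 mm, z = 72.5 mm; axes as the vice's. Sideways force at the grip while turning clockwise (less once stopped): about 6.5 N with nothing clamped, 8.7 N at 25 N jaw force (barely held), 11 to 13 N at 50 to 70 N (well held), 16.7 N at 110 N (too hard); at the stop pin it is hard too, clamped or not.
- handle_grip (a point): Orange upright grip at the end of the black handle: round post 18 mm in diameter under a 24 mm cap. The point is mid-post, 95 mm from the axis, z = 116.5 mm with the handle down; the black arm's top is 27 mm below it, the cap's underside 22 mm and its top 31 mm above it. x, y axes turn with the handle: y points away from the axis.
- handle (a joint): Handle angle, rad, -0.7 to 0.7 between the stop pins. 0: pointing along the vice's +y; grows clockwise from above (the grip then swings to the vice's +x). Dropped in, clockwise closes the jaw, back opens it. In all 1.6 to 2.2 rad of closing is needed, so more than one swing. It swings nearly free when lifted.
- lift (a joint): Lift of the handle, m: 0 dropped in, 0.014 at most. Spring and weight hold it down: 6 N at 0, 9 N at the top. 15 serrations 5.5 mm deep, so it drops in every 0.419 rad, with about 0.07 rad of play; above 0.006 it swings free. It may stand on the serrations' tops (about 0.005), also at the start: turned on, it drops in by itself if free to.
- wax_tin: Red tin, 66 mm wide, 45 mm high, loose on the table, bystander: leave it alone. Origin: centre of its underside or near.
- pumice: Grey pumice block, 70 x 45 x 28 mm, loose on the table, bystander: leave it alone. Origin: centre of its underside or near.
- wire_brush: Brush, 170 mm long, lying, loose on the table, bystander: leave it alone. Origin: centre of its underside or near.
- mallet: Hammer, 200 mm long, lying, loose on the table, bystander: leave it alone. Origin: centre of its underside or near.
- rasp: Rasp with wooden handle, 200 mm long, lying, loose on the table, bystander: leave it alone. Origin: centre of its underside or near.
- bronze_foot: Small bronze foot fragment, 60 mm wide, 67 mm high, loose on the table, bystander: leave it alone. Origin: centre of its underside or near.
- jaw_cap: Brass angle piece 100 x 30 x 30 mm, loose on the table, bystander: leave it alone. Origin: centre of its underside or near.
Things that resemble listed ones, but are neither listed nor needed, are in the scene too. What is shaped like the casting but purple is not meant.

How it is judged:
By the outcome, as a careful person would: the job done as asked, in the order asked, and still so for the second after the job is handed in, with the robot touching nothing.
It also fails if it takes over 54 s, if anything falls off the work surface, if the arm or the gripper's body presses on something with over 40 N, if the wrist force passes 120 N, or if a joint passes its speed limit or range.

## Working session

There is one attempt and no reset: what is moved stays moved. The work goes in short steps, Python scripts to look and compute and a shell command to move; the robot and the scene stay as the last step left them, time stands still between calls to the robot, and variables do not carry over. Pictures are saved under pics/ and viewed, at most 10 in all, crops included, and the job is handed in when it is done.

```bash
mkdir -p pics; ls; python3 - <<'E'
from plant import r,optics,job
import cv2
s=r.get_state(); print(s, r.pinch_z)
for n in("scene","top"):
    c=optics.capture(n); cv2.imwrite(f"pics/{n}0.png",c["img"]); print(n,{k:v for k,v in c.items() if k!="img"})
E
```

```text
pics
{'time_s': 0.0, 'joints': array([ 9.23093627e+01,  2.05901154e+01,  6.31801669e-01, -1.97255501e-02,
       -7.01371975e+01, -1.65076882e+01]), 'qd': array([ 0.05798631,  0.00934678, -0.0650643 ,  0.07178941, -0.04210995,
       -0.02988708]), 'joint_torque': array([ 1.57304448e-04, -5.82718956e+01,  2.93048841e+01,  6.99746355e+00,
        6.73916191e-03, -1.53012897e-04]), 'tcp_pos': array([0.1654641 , 0.65387325, 0.22562386]), 'eef_rot': array([ 1.79903156e+02, -9.36259930e-03, -1.42050352e+01]), 'contact_force': array([ 0.08961784, -0.29889507,  0.4672212 ]), 'moment': array([-0.03705962,  0.0037406 ,  0.03800399]), 'gripper_force': 0.0, 'gripper_width': 0.08745444995974905} 0.0188
scene {'fovy': 47.727993630703864, 'cx': 305.03022512737, 'cy': 238.44588931193366, 'dist': array([-0.00501101,  0.        ,  0.        ,  0.        ,  0.        ]), 'eye': array([ 1.40174703, -0.16358597,  0.6456858 ]), 'rotation': array([56.62701751,  1.0186113 , 81.73576333])}
top {'fovy': 54.802479773561494, 'cx': 325.5061148551904, 'cy': 234.0662474085914, 'dist': array([-0.10443726,  0.        ,  0.        ,  0.        ,  0.        ]), 'eye': array([ 0.41706229, -0.03597437,  1.02201459]), 'rotation': array([ 10.26595543,  -1.28396352, -90.5971458 ])}
```

View pics/scene0.png

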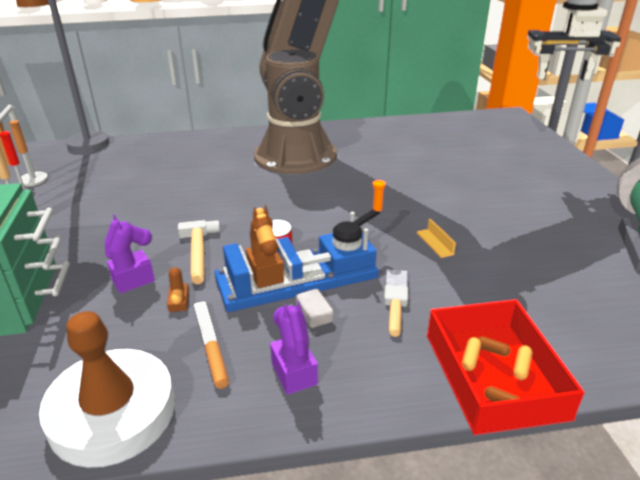

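View pics/top0.png

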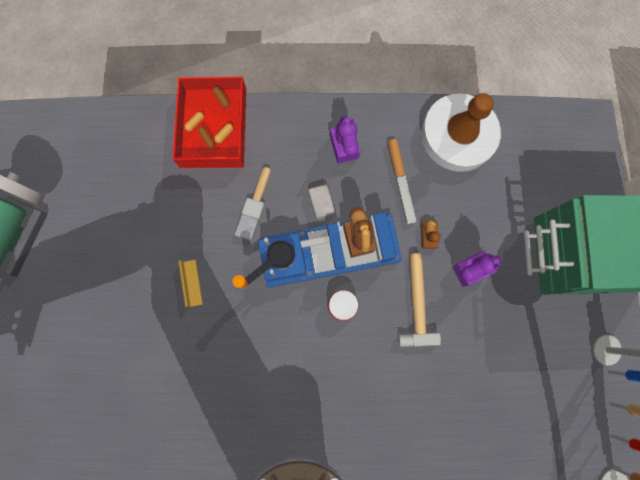

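Scene: the only orange upright grip is at (379,195) scene / (239,281) top. It sits on the black hub at (347,235) / (281,254) of the blue vice. The bronze head in the jaws is at (265,245) / (361,232). The purple heads, and the brown head on a white dish at (90,350) / (470,115), are decoys.

```bash
cat > h.py <<'E'
import numpy as np,cv2
from scipy.spatial.transform import Rotation as Ro
from plant import r,optics,job
def ray(c,uv):
    f=240/np.tan(np.radians(c["fovy"]/2)); K=np.array([[f,0,c["cx"]],[0,f,c["cy"]],[0,0,1]])
    p=cv2.undistortPoints(np.array([[uv]],float),K,c["dist"])[0,0]
    d=Ro.from_euler("xyz",c["rotation"],degrees=True).apply([p[0],-p[1],-1]); return c["eye"],d/np.linalg.norm(d)
def plane(c,uv,z):
    e,d=ray(c,uv); return e+d*(z-e[2])/d[2]
def tri(a,ua,b,ub):
    e1,d1=ray(a,ua);e2,d2=ray(b,ub)
    t=np.linalg.lstsq(np.c_[d1,-d2],e2-e1,rcond=None)[0]
    p,q=e1+t[0]*d1,e2+t[1]*d2; return (p+q)/2,np.linalg.norm(p-q)
def blobs(c,lo,hi,amin=30,roi=None):
    m=cv2.inRange(cv2.cvtColor(c["img"],cv2.COLOR_BGR2HSV),lo,hi)
    if roi: k=np.zeros_like(m);x0,y0,x1,y1=roi;k[y0:y1,x0:x1]=1;m*=k
    n,L,s,ce=cv2.connectedComponentsWithStats(m); return m,[(s[i].tolist(),ce[i].round(1).tolist()) for i in range(1,n) if s[i][4]>=amin]
E
python3 - <<'E'
from h import *
S=optics.capture("scene");T=optics.capture("top")
for c,roi in((S,(360,170,400,225)),(T,(220,265,260,295))):
    print("orange",blobs(c,(5,180,150),(20,255,255),15,roi)[1])
for c,roi in((S,(325,215,370,260)),(T,(262,235,300,275))):
    print("black",blobs(c,(0,0,0),(180,255,45),30,roi)[1])
m,b=blobs(T,(100,120,60),(125,255,255),20,(250,200,410,295));print("blue",b)
p=cv2.findNonZero(m);box=cv2.boxPoints(cv2.minAreaRect(p));print(box)
for q in box: print(plane(T,q,0.02))
big=[cv2.resize(S["img"][165:315,205:405],None,fx=4,fy=4,interpolation=cv2.INTER_CUBIC)]
cv2.imwrite("pics/cropS.png",big[0]); cv2.imwrite("pics/cropT.png",cv2.resize(T["img"][190:310,220:420],None,fx=4,fy=4,interpolation=cv2.INTER_CUBIC))
E
```

```text
orange [([373, 181, 12, 31, 235], [377.9, 195.9])]
orange [([233, 275, 13, 12, 124], [239.2, 281.2])]
black [([335, 229, 26, 12, 81], [349.5, 237.0])]
black []
blue [([258, 212, 143, 75, 3234], [328.1, 252.2])]
[[256.25107 236.48021]
 [391.3699  209.98633]
 [401.36618 260.96747]
 [266.24734 287.46133]]
[0.59392768 0.09182771 0.02      ]
[ 0.65206838 -0.20804689  0.02      ]
[ 0.53736104 -0.22603133  0.02      ]
[0.48220287 0.06865499 0.02      ]
```

View pics/cropS.png

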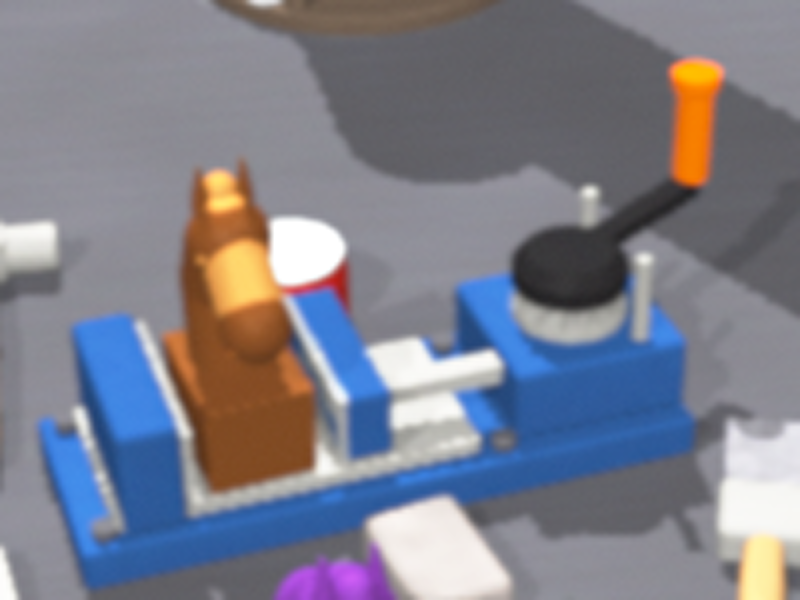

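View pics/cropT.png

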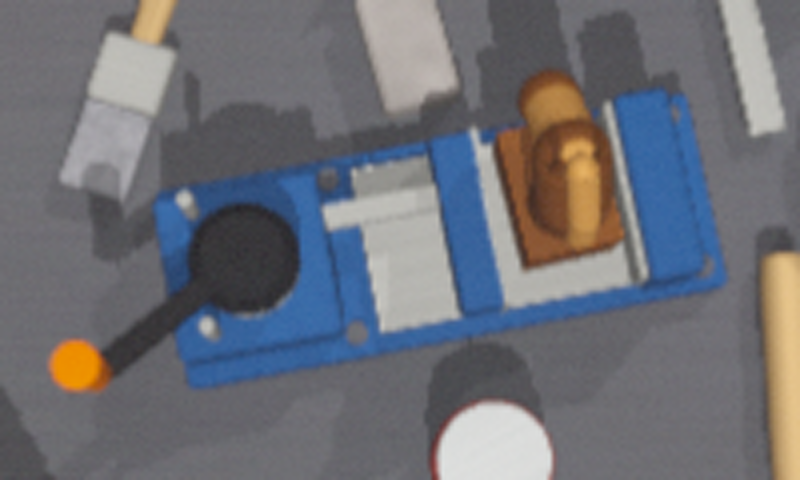

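The crops confirm the target: the bronze head at cropS (245,390) stands loose between the blue jaws. The cap top is at cropS (697,70) / cropT (75,364), the hub at cropS (570,258) / cropT (244,258), and the handle lies near the -x stop pin.

```bash
python3 - <<'E'
from h import *
S=optics.capture("scene");T=optics.capture("top")
s=lambda u,v:(205+u/4,165+v/4); t=lambda u,v:(220+u/4,190+v/4)
cap,e=tri(S,s(697,70),T,t(75,364)); hub,e2=tri(S,s(570,255),T,t(244,258))
print("cap",cap,e,"hub",hub,e2)
p1,e3=tri(S,s(645,255),T,t(184,198));p2,e4=tri(S,s(590,190),T,t(205,322));print("pins",p1,e3,p2,e4,(p1+p2)/2)
a,b=plane(T,t(190,385),.0),plane(T,t(722,285),.0); v=a-b; print("edge",a,b,np.hypot(*v[:2]))
# jaw top edge / fixed jaw
yaw=np.degrees(np.arctan2(v[1],v[0]))-90; print("vice yaw",yaw)
pc=plane(T,t(75,364),.1475); hc=plane(T,t(244,258),hub[2]); print(pc,hc)
for c in(pc,cap):
    d=c-hc; print("r",np.hypot(*d[:2]),"angle",90-np.degrees(np.arctan2(d[1],d[0]))+yaw)
E
```

```text
cap [0.48606217 0.10691156 0.1515244 ] 0.00032291492633161557 hub [0.54435368 0.03260131 0.08902314] 0.0008715689799593414
pins [0.57293924 0.06179023 0.10369684] 0.0007102346860227746 [0.51030881 0.05009625 0.1035114 ] 0.00044381395259776715 [0.54162403 0.05594324 0.10360412]
edge [0.4861464  0.06801107 0.        ] [ 0.53914571 -0.22784606  0.        ] 0.3005667464722501
vice yaw 10.15613821634554
[0.48634782 0.10741084 0.1475    ] [0.54427657 0.0321704  0.08902314]
r 0.09495717681753679 angle -27.43707893479852
r 0.0947373101113768 angle -27.758176058842864
```

```bash
cat >> h.py <<'E'
A=np.array([.5443,.0322]);VY=10.3;RG=.095
def pose(th,z,rad=RG):  # handle angle deg cw -> tool x,y,z,yaw
    f=np.radians(90+VY-th); return np.array([*(A+rad*np.array([np.cos(f),np.sin(f)])),z]),90+VY-th-180
def row(cur,tgt):  # in 30 mm units, tool axes; rz
    (p,y),(q,w)=cur,tgt
    R=Ro.from_euler("xyz",[180,0,y],degrees=True)
    return (R.inv().apply(np.array(q)-p)/.03).round(2).tolist(), round(-(w-y),1)
E
python3 -c "
from h import *
c=(np.array([.166,.654,.227]),-14.2)
t=pose(-27.6,.215);print(t,row(c,t))"
```

```text
(array([0.48594291, 0.10716299, 0.215     ]), -52.099999999999994) ([14.81, 15.05, 0.4], 37.9)
```

```bash
python3 -m crank '[{"xyz":[1.3,1.3,0],"delta_rot":[0,0,3.5],"claw":0},{"xyz":[2.6,2.6,0],"delta_rot":[0,0,7],"claw":0},{"xyz":[3.9,3.9,0],"delta_rot":[0,0,10.5],"claw":0},{"xyz":[5.2,5.2,0.1],"delta_rot":[0,0,14],"claw":0},{"xyz":[6.5,6.5,0.1],"delta_rot":[0,0,17.5],"claw":0},{"xyz":[7.8,7.8,0.1],"delta_rot":[0,0,21],"claw":0},{"xyz":[9.1,9.1,0.2],"delta_rot":[0,0,24],"claw":0},{"xyz":[10.4,10.4,0.2],"delta_rot":[0,0,27],"claw":0},{"xyz":[11.7,11.8,0.3],"delta_rot":[0,0,30],"claw":0},{"xyz":[13,13.2,0.3],"delta_rot":[0,0,34],"claw":0},{"xyz":[14,14.3,0.4],"delta_rot":[0,0,37.9],"claw":0},{"xyz":[14.81,15.05,0.4],"delta_rot":[0,0,37.9],"claw":0},{"xyz":[14.81,15.05,0.4],"delta_rot":[0,0,37.9],"claw":0},{"xyz":[14.81,15.05,0.4],"delta_rot":[0,0,37.9],"claw":0}]' 10; python3 - <<'E'
from h import *
s=r.get_state();print(s["tcp_pos"],s["eef_rot"],s["contact_force"])
c=optics.capture("scene");cv2.imwrite("pics/above.png",cv2.resize(c["img"][90:290,270:470],None,fx=3,fy=3))
E
```

```text
time_s: 2.05
tcp_pos: [0.4854, 0.1077, 0.2145]
eef_rot: [-180.0, 0.0, -52.1]
contact_force: [-0.8, -0.5, 0.5]
gripper_width: 0.0874
gripper_force: 0.0
[0.48540788 0.10770446 0.21454774] [-1.79999151e+02  8.85074340e-03 -5.21358256e+01] [-0.75267751 -0.46875964  0.54559324]
```

View pics/above.png

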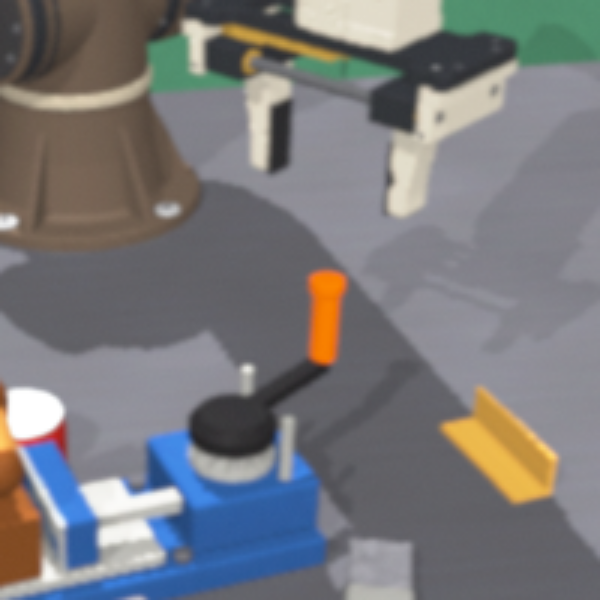

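The open fingers, tips at (275,165) and (405,210), straddle the post line at (327,275). Lowering and caging the post.

```bash
python3 -m crank '[{"xyz":[0,0,1.3],"delta_rot":[0,0,0],"claw":0},{"xyz":[0,0,2.6],"delta_rot":[0,0,0],"claw":0},{"xyz":[0,0,3.4],"delta_rot":[0,0,0],"claw":0},{"xyz":[0,0,3.83],"delta_rot":[0,0,0],"claw":0.3},{"xyz":[0,0,3.83],"delta_rot":[0,0,0],"claw":0.76},{"xyz":[0,0,3.83],"delta_rot":[0,0,0],"claw":0.76},{"xyz":[0,0,3.83],"delta_rot":[0,0,0],"claw":0.76},{"xyz":[0,0,3.83],"delta_rot":[0,0,0],"claw":0.76},{"xyz":[0,0,3.83],"delta_rot":[0,0,0],"claw":0.76}]' 10; python3 - <<'E'
from h import *
c=(np.array([.4859,.1072,.100]),-52.1)
for a in np.arange(-24,40,4): print(a,row(c,pose(a,.1)))
E
```

```text
time_s: 3.22
tcp_pos: [0.4857, 0.1077, 0.1]
eef_rot: [-180.0, -0.0, -52.1]
contact_force: [-0.4, 0.1, -0.0]
gripper_width: 0.0332
gripper_force: 0.0
-24 ([0.01, -0.2, -0.0], np.float64(3.6))
-20 ([0.03, -0.42, -0.0], np.float64(7.6))
-16 ([0.07, -0.64, -0.0], np.float64(11.6))
-12 ([0.12, -0.85, -0.0], np.float64(15.6))
-8 ([0.19, -1.06, -0.0], np.float64(19.6))
-4 ([0.27, -1.27, -0.0], np.float64(23.6))
0 ([0.36, -1.47, -0.0], np.float64(27.6))
4 ([0.47, -1.66, -0.0], np.float64(31.6))
8 ([0.59, -1.84, -0.0], np.float64(35.6))
12 ([0.73, -2.02, -0.0], np.float64(39.6))
16 ([0.88, -2.18, -0.0], np.float64(43.6))
20 ([1.03, -2.34, -0.0], np.float64(47.6))
24 ([1.2, -2.48, -0.0], np.float64(51.6))
28 ([1.38, -2.61, -0.0], np.float64(55.6))
32 ([1.57, -2.73, -0.0], np.float64(59.6))
36 ([1.76, -2.84, -0.0], np.float64(63.6))
```

```bash
python3 -m crank '[{"xyz":[0,0,0],"delta_rot":[0,0,0],"claw":0.76},{"xyz":[0,0,0],"delta_rot":[0,0,0],"claw":0.76},{"xyz":[0,0,0],"delta_rot":[0,0,0],"claw":0.76}]'; python3 -m crank '[{"xyz":[0.01,-0.2,0],"delta_rot":[0,0,3.6],"claw":0.76},{"xyz":[0.03,-0.42,0],"delta_rot":[0,0,7.6],"claw":0.76},{"xyz":[0.07,-0.64,0],"delta_rot":[0,0,11.6],"claw":0.76}]'
```

```text
time_s: 3.6
tcp_pos: [0.4856, 0.1077, 0.0997]
eef_rot: [-180.0, -0.0, -52.1]
contact_force: [0.5, -0.2, 0.3]
gripper_width: 0.0226
gripper_force: 10.0
time_s: 3.98
tcp_pos: [0.5017, 0.1176, 0.0994]
eef_rot: [179.9, -0.0, -63.8]
contact_force: [2.8, -4.0, -6.3]
gripper_width: 0.0228
gripper_force: 10.0
```

The pads take the 24 mm cap and hold the handle up (6 N downward pull), so I'll open slightly to let it drop while turning.

```bash
python3 -m crank '[{"xyz":[0,0,0],"delta_rot":[0,0,0],"claw":0.67},{"xyz":[0,0,0],"delta_rot":[0,0,0],"claw":0.67},{"xyz":[0,0,0],"delta_rot":[0,0,0],"claw":0.67}]'; python3 - <<'E'
from h import *
S=optics.capture("scene");T=optics.capture("top")
x=[blobs(c,(5,180,150),(20,255,255),8,roi)[1] for c,roi in((S,(360,150,430,230)),(T,(200,230,260,295)))]; print(x)
cv2.imwrite("pics/grip.png",cv2.resize(S["img"][130:280,300:450],None,fx=4,fy=4))
c=pose(-16,.1)
for a in np.arange(-12,41,4): print(a,row(c,pose(a,.1)))
E
```

```text
time_s: 4.35
tcp_pos: [0.5019, 0.1178, 0.0998]
eef_rot: [-180.0, 0.0, -63.6]
contact_force: [0.8, -0.1, 0.5]
gripper_width: 0.0289
gripper_force: 0.0
[[([380, 188, 8, 29, 178], [383.5, 202.0])], []]
-12 ([0.01, -0.22, -0.0], np.float64(4.0))
-8 ([0.03, -0.44, -0.0], np.float64(8.0))
-4 ([0.07, -0.66, -0.0], np.float64(12.0))
0 ([0.12, -0.87, -0.0], np.float64(16.0))
4 ([0.19, -1.08, -0.0], np.float64(20.0))
8 ([0.27, -1.29, -0.0], np.float64(24.0))
12 ([0.37, -1.49, -0.0], np.float64(28.0))
16 ([0.48, -1.68, -0.0], np.float64(32.0))
20 ([0.6, -1.86, -0.0], np.float64(36.0))
24 ([0.74, -2.04, -0.0], np.float64(40.0))
28 ([0.89, -2.2, -0.0], np.float64(44.0))
32 ([1.05, -2.35, -0.0], np.float64(48.0))
36 ([1.22, -2.5, -0.0], np.float64(52.0))
40 ([1.4, -2.63, -0.0], np.float64(56.0))
```

View pics/grip.png

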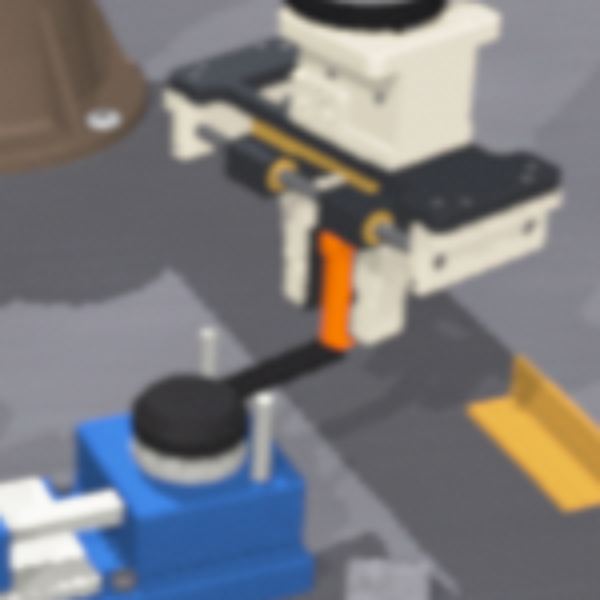

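The post, at (337,290) in the crop, stands between the fingers and leans on neither. Turning clockwise.

```bash
python3 -m crank '[{"xyz":[0.01,-0.22,0],"delta_rot":[0,0,4],"claw":0.67},{"xyz":[0.03,-0.44,0],"delta_rot":[0,0,8],"claw":0.67},{"xyz":[0.07,-0.66,0],"delta_rot":[0,0,12],"claw":0.67}]';python3 -m crank '[{"xyz":[0.05,-0.21,0],"delta_rot":[0,0,4],"claw":0.67}]'; python3 - <<'E'
from h import *
S=optics.capture("scene")
print(blobs(S,(5,180,150),(20,255,255),8,(360,150,430,230))[1])
c=pose(0,.1); print(r.get_state()["tcp_pos"])
E
```

```text
time_s: 4.82
tcp_pos: [0.5189, 0.1242, 0.0993]
eef_rot: [179.8, -0.0, -75.8]
contact_force: [-7.4, 1.1, 3.9]
gripper_width: 0.029
gripper_force: 3.6
time_s: 4.95
tcp_pos: [0.5253, 0.1246, 0.0993]
eef_rot: [179.8, 0.0, -79.8]
contact_force: [-9.0, 4.1, 3.1]
gripper_width: 0.0293
gripper_force: 3.8
[([386, 198, 6, 23, 89], [388.5, 208.7])]
[0.52609711 0.12476285 0.09929462]
```

```bash
cat > f.py <<'E'
from h import *
s=r.get_state(); f=np.radians(s["eef_rot"][2]); F=s["contact_force"]
# tool x = inward radial; clockwise = -tool y
cw=np.array([-np.sin(f),np.cos(f)]); inn=np.array([np.cos(f),np.sin(f)])
th=90+VY-180-s["eef_rot"][2]; d=s["tcp_pos"][:2]-A
print("t %.2f cwF %.1f inF %.1f z %.1f | tool th %.1f pos th %.1f rad %.4f"%(s["time_s"],F[:2]@cw,F[:2]@inn,F[2],th,90+VY-np.degrees(np.arctan2(d[1],d[0])),np.hypot(*d)))
E
python3 f.py; python3 -m crank '[{"xyz":[-0.01,-0.22,0],"delta_rot":[0,0,4],"claw":0.67},{"xyz":[0.0,-0.44,0],"delta_rot":[0,0,8],"claw":0.67},{"xyz":[0.03,-0.66,0],"delta_rot":[0,0,12],"claw":0.67},{"xyz":[0.08,-0.87,0],"delta_rot":[0,0,16],"claw":0.67}]';python3 f.py;  python3 -m crank '[{"xyz":[0.01,-0.22,0],"delta_rot":[0,0,4],"claw":0.67},{"xyz":[0.03,-0.44,0],"delta_rot":[0,0,8],"claw":0.67},{"xyz":[0.07,-0.66,0],"delta_rot":[0,0,12],"claw":0.67}]'; python3 f.py
```

```text
t 5.00 cwF -5.0 inF -3.7 z 3.6 | tool th 0.3 pos th -0.8 rad 0.0943
time_s: 5.5
tcp_pos: [0.5514, 0.1269, 0.0991]
eef_rot: [179.8, -0.1, -95.8]
contact_force: [-6.4, 2.0, 2.2]
gripper_width: 0.0291
gripper_force: 3.5
t 5.50 cwF -6.6 inF -1.4 z 2.2 | tool th 16.1 pos th 14.6 rad 0.0949
time_s: 5.88
tcp_pos: [0.5714, 0.1235, 0.0993]
eef_rot: [179.9, -0.0, -107.8]
contact_force: [-6.2, 5.0, 1.7]
gripper_width: 0.0292
gripper_force: 3.6
t 5.88 cwF -7.5 inF -2.8 z 1.7 | tool th 28.1 pos th 26.8 rad 0.0952
```

```bash
python3 -m crank '[{"xyz":[0.01,-0.22,0],"delta_rot":[0,0,4],"claw":0.67},{"xyz":[0.03,-0.44,0],"delta_rot":[0,0,8],"claw":0.67}]';python3 f.py;  python3 -m crank '[{"xyz":[0,-0.11,0],"delta_rot":[0,0,2],"claw":0.67}]'; python3 f.py;python3 -m crank '[{"xyz":[0,-0.11,0],"delta_rot":[0,0,2],"claw":0.67}]'; python3 f.py
```

```text
time_s: 6.12
tcp_pos: [0.5841, 0.119, 0.0994]
eef_rot: [179.9, 0.0, -115.8]
contact_force: [-5.1, 4.2, 1.3]
gripper_width: 0.0288
gripper_force: 3.6
t 6.12 cwF -6.4 inF -1.5 z 1.3 | tool th 36.1 pos th 34.9 rad 0.0954
time_s: 6.25
tcp_pos: [0.5872, 0.1175, 0.0994]
eef_rot: [179.9, 0.0, -117.8]
contact_force: [-5.2, 5.2, 1.8]
gripper_width: 0.029
gripper_force: 3.5
t 6.25 cwF -7.0 inF -2.2 z 1.8 | tool th 38.1 pos th 37.0 rad 0.0955
time_s: 6.38
tcp_pos: [0.5901, 0.1161, 0.0994]
eef_rot: [179.9, 0.0, -119.7]
contact_force: [-5.1, 5.6, 2.0]
gripper_width: 0.0292
gripper_force: 3.5
t 6.38 cwF -7.2 inF -2.4 z 2.0 | tool th 40.0 pos th 38.9 rad 0.0956
```

```bash
python3 -m crank '[{"xyz":[0,-0.08,0],"delta_rot":[0,0,1.5],"claw":0.67}]';python3 f.py;  python3 -m crank '[{"xyz":[0,-0.08,0],"delta_rot":[0,0,1.5],"claw":0.67}]'; python3 f.py
```

```text
time_s: 6.5
tcp_pos: [0.5921, 0.115, 0.0994]
eef_rot: [179.9, 0.0, -121.2]
contact_force: [-6.2, 5.4, 1.6]
gripper_width: 0.0289
gripper_force: 3.5
t 6.50 cwF -8.1 inF -1.4 z 1.6 | tool th 41.5 pos th 40.3 rad 0.0956
time_s: 6.62
tcp_pos: [0.5942, 0.1137, 0.0995]
eef_rot: [179.9, 0.0, -122.7]
contact_force: [-4.7, 5.4, 1.7]
gripper_width: 0.029
gripper_force: 3.5
t 6.62 cwF -6.8 inF -2.0 z 1.7 | tool th 43.0 pos th 41.8 rad 0.0956
```

```bash
python3 -m crank '[{"xyz":[0,-0.08,0],"delta_rot":[0,0,1.5],"claw":0.67}]';python3 f.py;  python3 -m crank '[{"xyz":[0,-0.05,0],"delta_rot":[0,0,1],"claw":0.67}]'; python3 f.py
```

```text
time_s: 6.75
tcp_pos: [0.5962, 0.1125, 0.0995]
eef_rot: [179.9, 0.0, -124.2]
contact_force: [-5.0, 5.4, 1.3]
gripper_width: 0.0288
gripper_force: 3.7
t 6.75 cwF -7.2 inF -1.7 z 1.3 | tool th 44.5 pos th 43.2 rad 0.0956
time_s: 6.88
tcp_pos: [0.5972, 0.1118, 0.0994]
eef_rot: [179.9, 0.0, -125.2]
contact_force: [-6.0, 8.1, 2.0]
gripper_width: 0.029
gripper_force: 4.9
t 6.88 cwF -9.6 inF -3.2 z 2.0 | tool th 45.5 pos th 43.9 rad 0.0956
```

At the stop (force jumps to 9.6 N). I'll ease back, grip the cap and lift.

```bash
python3 -m crank '[{"xyz":[0,0.1,0],"delta_rot":[0,0,-1],"claw":0.67},{"xyz":[0,0.1,0],"delta_rot":[0,0,-1],"claw":0.8},{"xyz":[0,0.1,0],"delta_rot":[0,0,-1],"claw":0.8},{"xyz":[0,0.1,0],"delta_rot":[0,0,-1],"claw":0.8}]' 30;python3 f.py;  python3 -m crank '[{"xyz":[0,0,-0.1],"delta_rot":[0,0,0],"claw":0.8},{"xyz":[0,0,-0.2],"delta_rot":[0,0,0],"claw":0.8},{"xyz":[0,0,-0.3],"delta_rot":[0,0,0],"claw":0.8},{"xyz":[0,0,-0.33],"delta_rot":[0,0,0],"claw":0.8},{"xyz":[0,0,-0.33],"delta_rot":[0,0,0],"claw":0.8}]'; python3 f.py; python3 - <<'E'
from h import *
s=r.get_state();c=(s["tcp_pos"],s["eef_rot"][2]);z=c[0][2]
d=c[0][:2]-A;th0=90+VY-np.degrees(np.arctan2(d[1],d[0]));R=np.hypot(*d);print(th0,R)
for k in range(6,79,6): q=pose(th0-k,z,R); print(k,row(c,(q[0],c[1]+k)))
E
```

```text
time_s: 7.38
tcp_pos: [0.5951, 0.1134, 0.0996]
eef_rot: [179.9, 0.0, -124.2]
contact_force: [-4.9, 8.5, 1.9]
gripper_width: 0.0226
gripper_force: 30.0
t 7.38 cwF -8.9 inF -4.3 z 1.9 | tool th 44.5 pos th 42.3 rad 0.0958
time_s: 8.0
tcp_pos: [0.5948, 0.1121, 0.1089]
eef_rot: [179.9, -0.1, -124.2]
contact_force: [-6.4, 1.9, -7.6]
gripper_width: 0.0228
gripper_force: 30.0
t 8.00 cwF -6.4 inF 2.0 z -7.6 | tool th 44.5 pos th 42.6 rad 0.0945
42.58718334730445 0.094458885109109
6 ([0.03, 0.33, 0.0], np.float64(-6.0))
12 ([0.09, 0.65, 0.0], np.float64(-12.0))
18 ([0.19, 0.97, 0.0], np.float64(-18.0))
24 ([0.32, 1.27, 0.0], np.float64(-24.0))
30 ([0.48, 1.56, 0.0], np.float64(-30.0))
36 ([0.66, 1.83, 0.0], np.float64(-36.0))
42 ([0.88, 2.08, 0.0], np.float64(-42.0))
48 ([1.12, 2.3, 0.0], np.float64(-48.0))
54 ([1.38, 2.5, 0.0], np.float64(-54.0))
60 ([1.67, 2.67, 0.0], np.float64(-60.0))
66 ([1.96, 2.81, 0.0], np.float64(-66.0))
72 ([2.28, 2.92, 0.0], np.float64(-72.0))
78 ([2.6, 2.99, 0.0], np.float64(-78.0))
```

```bash
python3 -m crank '[{"xyz":[0.03,0.33,0],"delta_rot":[0,0,-6],"claw":0.8},{"xyz":[0.09,0.65,0],"delta_rot":[0,0,-12],"claw":0.8},{"xyz":[0.19,0.97,0],"delta_rot":[0,0,-18],"claw":0.8}]';python3 f.py; python3 - <<'E'
from h import *
for k in range(6,61,6): print(k,row(pose(0,.1),pose(-k,.1)))
E
```

```text
time_s: 8.38
tcp_pos: [0.568, 0.1233, 0.1093]
eef_rot: [180.0, -0.1, -106.0]
contact_force: [-3.0, -1.9, -6.8]
gripper_width: 0.0227
gripper_force: 30.0
t 8.38 cwF -2.3 inF 2.6 z -6.8 | tool th 26.3 pos th 24.9 rad 0.0942
6 ([0.02, 0.33, 0.0], -6.0)
12 ([0.07, 0.66, 0.0], -12.0)
18 ([0.15, 0.98, 0.0], -18.0)
24 ([0.27, 1.29, 0.0], -24.0)
30 ([0.42, 1.58, 0.0], -30.0)
36 ([0.6, 1.86, 0.0], -36.0)
42 ([0.81, 2.12, 0.0], -42.0)
48 ([1.05, 2.35, 0.0], -48.0)
54 ([1.31, 2.56, 0.0], -54.0)
60 ([1.58, 2.74, 0.0], -60.0)
```

```bash
python3 -m crank '[{"xyz":[0.02,0.33,0],"delta_rot":[0,0,-6],"claw":0.8},{"xyz":[0.07,0.66,0],"delta_rot":[0,0,-12],"claw":0.8},{"xyz":[0.15,0.98,0],"delta_rot":[0,0,-18],"claw":0.8},{"xyz":[0.27,1.29,0],"delta_rot":[0,0,-24],"claw":0.8},{"xyz":[0.42,1.58,0],"delta_rot":[0,0,-30],"claw":0.8},{"xyz":[0.6,1.86,0],"delta_rot":[0,0,-36],"claw":0.8},{"xyz":[0.81,2.12,0],"delta_rot":[0,0,-42],"claw":0.8},{"xyz":[1.05,2.35,0],"delta_rot":[0,0,-48],"claw":0.8},{"xyz":[1.31,2.56,0],"delta_rot":[0,0,-54],"claw":0.8},{"xyz":[1.4,2.62,0],"delta_rot":[0,0,-56],"claw":0.8},{"xyz":[1.4,2.62,0],"delta_rot":[0,0,-56],"claw":0.8}]';python3 f.py
```

```text
time_s: 9.75
tcp_pos: [0.4824, 0.1034, 0.1102]
eef_rot: [180.0, -0.2, -50.2]
contact_force: [6.2, -12.6, -7.4]
gripper_width: 0.0227
gripper_force: 30.0
t 9.75 cwF -3.3 inF 13.6 z -7.4 | tool th -29.5 pos th -30.7 rad 0.0944
```

```bash
python3 -m crank '[{"xyz":[0.03,0,0.15],"delta_rot":[0,0,0],"claw":0.8},{"xyz":[0.06,0,0.33],"delta_rot":[0,0,0],"claw":0.8},{"xyz":[0.06,0,0.33],"delta_rot":[0,0,0],"claw":0.8}]';python3 f.py; python3 -m crank '[{"xyz":[0,0,0],"delta_rot":[0,0,0],"claw":0.67},{"xyz":[0,0,0],"delta_rot":[0,0,0],"claw":0.67},{"xyz":[0,0,0],"delta_rot":[0,0,0],"claw":0.67}]';python3 f.py; python3 - <<'E'
from h import *
S=optics.capture("scene")
print(blobs(S,(5,180,150),(20,255,255),8,(350,150,430,230))[1])
cv2.imwrite("pics/drop.png",cv2.resize(S["img"][130:310,230:430],None,fx=4,fy=4)[:600])
E
```

```text
time_s: 10.12
tcp_pos: [0.4828, 0.103, 0.0999]
eef_rot: [179.9, -0.1, -50.2]
contact_force: [1.6, -7.4, -6.7]
gripper_width: 0.0228
gripper_force: 30.0
t 10.12 cwF -3.5 inF 6.7 z -6.7 | tool th -29.5 pos th -30.7 rad 0.0937
time_s: 10.5
tcp_pos: [0.4836, 0.1048, 0.1005]
eef_rot: [-179.9, -0.0, -50.2]
contact_force: [-1.0, -1.0, -0.5]
gripper_width: 0.0289
gripper_force: 0.4
t 10.50 cwF -1.4 inF 0.1 z -0.5 | tool th -29.5 pos th -29.6 rad 0.0946
[([370, 182, 12, 31, 266], [375.0, 196.3])]
```

View pics/drop.png

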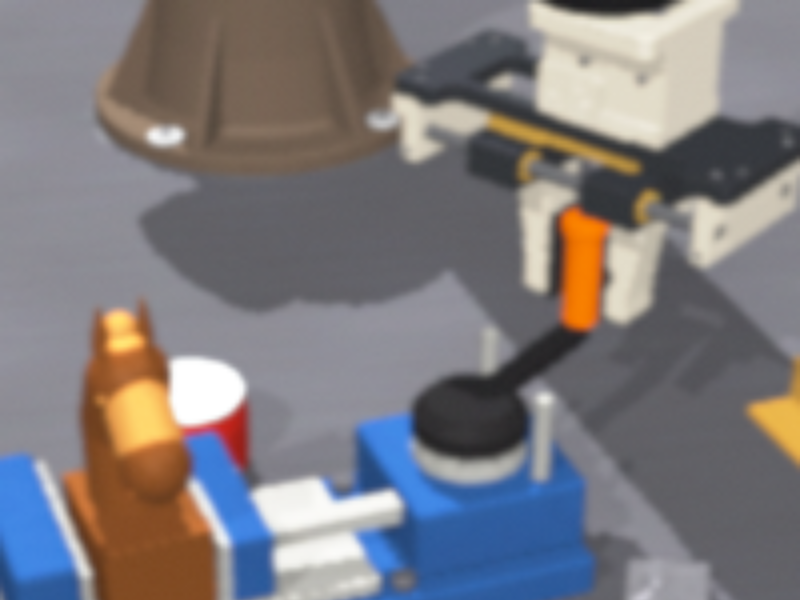

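The post is standing free between the fingers again at about (580,265), and the jaw at (235,500) is now close to the casting. Second stroke in small steps.

```bash
python3 -m crank '[{"xyz":[0.0,-0.22,0],"delta_rot":[0,0,4],"claw":0.67},{"xyz":[0.03,-0.44,0],"delta_rot":[0,0,8],"claw":0.67}]';python3 f.py; python3 -m crank '[{"xyz":[0.01,-0.22,0],"delta_rot":[0,0,4],"claw":0.67}]';python3 f.py;  python3 -m crank '[{"xyz":[0.01,-0.22,0],"delta_rot":[0,0,4],"claw":0.67}]';python3 f.py
```

```text
time_s: 10.8
tcp_pos: [0.4922, 0.1113, 0.0997]
eef_rot: [179.9, -0.0, -58.3]
contact_force: [-7.0, -2.5, 5.3]
gripper_width: 0.0291
gripper_force: 3.5
t 10.80 cwF -7.3 inF -1.6 z 5.3 | tool th -21.4 pos th -23.1 rad 0.0947
time_s: 10.92
tcp_pos: [0.4979, 0.1148, 0.0998]
eef_rot: [179.9, 0.0, -62.3]
contact_force: [-8.3, -1.1, 5.1]
gripper_width: 0.029
gripper_force: 3.8
t 10.93 cwF -7.8 inF -2.8 z 5.1 | tool th -17.4 pos th -19.0 rad 0.0947
time_s: 11.05
tcp_pos: [0.5038, 0.1178, 0.0998]
eef_rot: [179.9, 0.0, -66.3]
contact_force: [-9.4, -0.2, 5.5]
gripper_width: 0.0293
gripper_force: 3.9
t 11.05 cwF -8.7 inF -3.6 z 5.5 | tool th -13.4 pos th -15.0 rad 0.0947
```

```bash
for i in 1; do python3 -m crank '[{"xyz":[0,-0.11,0],"delta_rot":[0,0,2],"claw":0.67}]';python3 f.py; python3 -m crank '[{"xyz":[0,-0.11,0],"delta_rot":[0,0,2],"claw":0.67}]';python3 f.py; python3 -m crank '[{"xyz":[0.01,-0.11,0],"delta_rot":[0,0,2],"claw":0.67}]';python3 f.py; done | grep -v -e tcp -e eef -e time
```

```text
contact_force: [-8.1, 0.3, 5.1]
gripper_width: 0.029
gripper_force: 3.7
t 11.18 cwF -7.4 inF -3.3 z 5.1 | tool th -11.4 pos th -12.9 rad 0.0947
contact_force: [-8.2, -0.1, 5.4]
gripper_width: 0.0295
gripper_force: 3.7
t 11.30 cwF -7.8 inF -2.7 z 5.4 | tool th -9.4 pos th -11.0 rad 0.0948
contact_force: [-7.5, 1.1, 4.7]
gripper_width: 0.0287
gripper_force: 3.8
t 11.43 cwF -6.8 inF -3.4 z 4.7 | tool th -7.4 pos th -9.0 rad 0.0946
```

```bash
{ python3 -m crank '[{"xyz":[0,-0.11,0],"delta_rot":[0,0,2],"claw":0.67},{"xyz":[0.01,-0.22,0],"delta_rot":[0,0,4],"claw":0.67}]';python3 f.py; python3 -m crank '[{"xyz":[0,-0.11,0],"delta_rot":[0,0,2],"claw":0.67}]';python3 f.py; python3 -m crank '[{"xyz":[0.01,-0.11,0],"delta_rot":[0,0,2],"claw":0.67}]';python3 f.py; python3 -m crank '[{"xyz":[0.01,-0.11,0],"delta_rot":[0,0,2],"claw":0.67}]';python3 f.py; } | grep -e ' cwF' -e gripper_f
python3 - <<'E'
from h import *
S=optics.capture("scene")
cv2.imwrite("pics/gap.png",cv2.resize(S["img"][200:310,205:325],None,fx=5,fy=5,interpolation=cv2.INTER_CUBIC))
E
```

```text
gripper_force: 3.9
t 11.68 cwF -7.6 inF -4.4 z 5.7 | tool th -3.4 pos th -4.9 rad 0.0945
gripper_force: 3.9
t 11.80 cwF -8.2 inF -3.7 z 4.3 | tool th -1.4 pos th -2.9 rad 0.0946
gripper_force: 3.9
t 11.93 cwF -8.5 inF -4.3 z 5.9 | tool th 0.6 pos th -0.8 rad 0.0944
gripper_force: 4.0
t 12.05 cwF -7.7 inF -4.2 z 4.1 | tool th 2.6 pos th 1.2 rad 0.0942
```

View pics/gap.png

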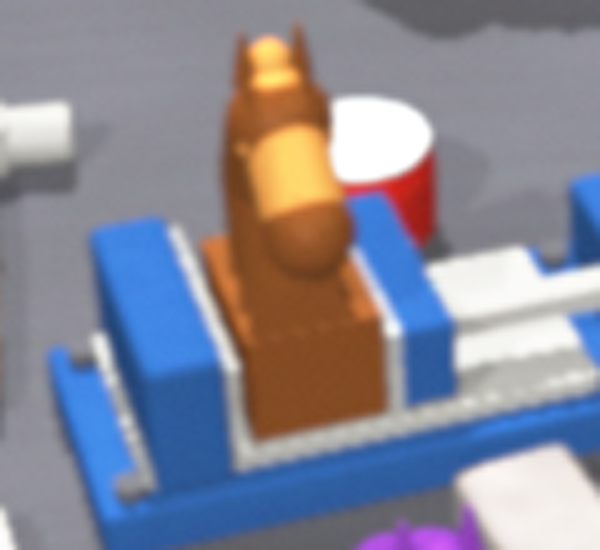

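The jaw now sits at the casting (plinth's right edge at (385,370)), with only a thin gap left at the fixed jaw (240,440). Continuing in fine steps.

```bash
{ python3 -m crank '[{"xyz":[-0.03,-0.11,0],"delta_rot":[0,0,2],"claw":0.67}]';python3 f.py; python3 -m crank '[{"xyz":[0,-0.11,0],"delta_rot":[0,0,2],"claw":0.67}]';python3 f.py; python3 -m crank '[{"xyz":[0,-0.11,0],"delta_rot":[0,0,2],"claw":0.67}]';python3 f.py; python3 -m crank '[{"xyz":[0,-0.11,0],"delta_rot":[0,0,2],"claw":0.67}]';python3 f.py; } | grep -e ' cwF' -e gripper_f
```

```text
gripper_force: 3.5
t 12.22 cwF -7.1 inF 0.7 z 2.1 | tool th 4.5 pos th 3.0 rad 0.0946
gripper_force: 3.7
t 12.35 cwF -7.2 inF -1.5 z 2.5 | tool th 6.6 pos th 5.0 rad 0.0946
gripper_force: 3.7
t 12.47 cwF -8.3 inF -1.7 z 3.0 | tool th 8.6 pos th 7.1 rad 0.0946
gripper_force: 3.7
t 12.60 cwF -7.0 inF -2.7 z 2.6 | tool th 10.6 pos th 9.1 rad 0.0947
```

```bash
{ python3 -m crank '[{"xyz":[0,-0.11,0],"delta_rot":[0,0,2],"claw":0.67}]';python3 f.py; python3 -m crank '[{"xyz":[0,-0.11,0],"delta_rot":[0,0,2],"claw":0.67}]';python3 f.py; python3 -m crank '[{"xyz":[0,-0.11,0],"delta_rot":[0,0,2],"claw":0.67}]';python3 f.py; } | grep -e ' cwF' -e gripper_f
```

```text
gripper_force: 3.7
t 12.72 cwF -7.4 inF -1.9 z 2.9 | tool th 12.6 pos th 11.2 rad 0.0947
gripper_force: 3.7
t 12.85 cwF -8.4 inF -1.0 z 2.7 | tool th 14.6 pos th 13.2 rad 0.0948
gripper_force: 3.7
t 12.97 cwF -8.1 inF -1.9 z 3.6 | tool th 16.6 pos th 15.2 rad 0.0949
```

```bash
{ python3 -m crank '[{"xyz":[0,-0.11,0],"delta_rot":[0,0,2],"claw":0.67}]';python3 f.py; python3 -m crank '[{"xyz":[0,-0.11,0],"delta_rot":[0,0,2],"claw":0.67}]';python3 f.py; python3 -m crank '[{"xyz":[0.01,-0.11,0],"delta_rot":[0,0,2],"claw":0.67}]';python3 f.py; } | grep -e ' cwF' -e gripper_f
```

```text
gripper_force: 3.7
t 13.10 cwF -7.4 inF -1.3 z 2.7 | tool th 18.6 pos th 17.2 rad 0.0949
gripper_force: 3.7
t 13.22 cwF -7.0 inF -2.1 z 2.7 | tool th 20.6 pos th 19.2 rad 0.0950
gripper_force: 3.8
t 13.35 cwF -7.1 inF -3.0 z 3.9 | tool th 22.5 pos th 21.3 rad 0.0950
```

```bash
{ python3 -m crank '[{"xyz":[0,-0.11,0],"delta_rot":[0,0,2],"claw":0.67}]';python3 f.py; python3 -m crank '[{"xyz":[0,-0.11,0],"delta_rot":[0,0,2],"claw":0.67}]';python3 f.py; python3 -m crank '[{"xyz":[0.01,-0.11,0],"delta_rot":[0,0,2],"claw":0.67}]';python3 f.py; } | grep -e ' cwF' -e gripper_f
```

```text
gripper_force: 3.8
t 13.47 cwF -6.7 inF -1.4 z 3.0 | tool th 24.5 pos th 23.3 rad 0.0950
gripper_force: 3.8
t 13.60 cwF -8.1 inF -2.5 z 3.3 | tool th 26.5 pos th 25.3 rad 0.0951
gripper_force: 3.9
t 13.72 cwF -7.8 inF -3.4 z 2.3 | tool th 28.5 pos th 27.4 rad 0.0951
```

```bash
python3 - <<'E'
from h import *
S=optics.capture("scene")
cv2.imwrite("pics/gap2.png",cv2.resize(S["img"][200:310,205:325],None,fx=5,fy=5,interpolation=cv2.INTER_CUBIC))
E
```

```text
(no output)
```

View pics/gap2.png

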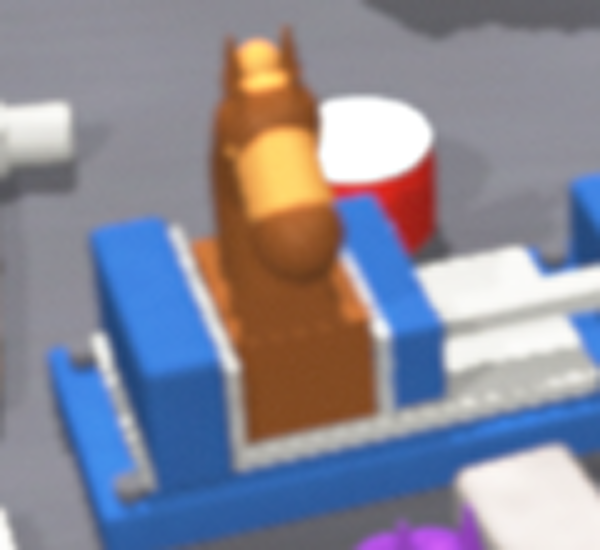

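The jaw has pushed the casting almost against the fixed jaw (plinth's left edge is at (245,400), plate at (238,400)). Clamping is imminent.

```bash
{ python3 -m crank '[{"xyz":[0,-0.08,0],"delta_rot":[0,0,1.5],"claw":0.67}]';python3 f.py; python3 -m crank '[{"xyz":[0,-0.08,0],"delta_rot":[0,0,1.5],"claw":0.67}]';python3 f.py; } | grep -e ' cwF' -e gripper_f
```

```text
gripper_force: 3.8
t 13.90 cwF -7.7 inF -3.0 z 3.0 | tool th 30.0 pos th 28.8 rad 0.0951
gripper_force: 3.8
t 14.03 cwF -6.6 inF -2.3 z 2.6 | tool th 31.5 pos th 30.3 rad 0.0952
```

```bash
{ python3 -m crank '[{"xyz":[0,-0.08,0],"delta_rot":[0,0,1.5],"claw":0.67}]';python3 f.py; python3 -m crank '[{"xyz":[0,-0.08,0],"delta_rot":[0,0,1.5],"claw":0.67}]';python3 f.py; } | grep -e ' cwF' -e gripper_f
```

```text
gripper_force: 6.0
t 14.15 cwF -11.4 inF -3.4 z 4.4 | tool th 33.0 pos th 31.5 rad 0.0951
gripper_force: 8.0
t 14.28 cwF -15.1 inF -4.5 z 5.3 | tool th 34.5 pos th 32.5 rad 0.0951
```

Stiffened: about 14 N sideways, so it is well held and below marking. Easing off and releasing.

```bash
python3 -m crank '[{"xyz":[0,0.06,0],"delta_rot":[0,0,0],"claw":0.67},{"xyz":[0,0.12,0],"delta_rot":[0,0,0],"claw":0.6},{"xyz":[0,0.12,0],"delta_rot":[0,0,0],"claw":0.4},{"xyz":[0,0.12,0],"delta_rot":[0,0,0],"claw":0.4},{"xyz":[0,0.12,0],"delta_rot":[0,0,0],"claw":0.4}]';python3 f.py; python3 -m crank '[{"xyz":[0,0.12,-0.5],"delta_rot":[0,0,0],"claw":0.3},{"xyz":[0,0.12,-1.2],"delta_rot":[0,0,0],"claw":0.3},{"xyz":[0,0.12,-2.2],"delta_rot":[0,0,0],"claw":0.3},{"xyz":[-1.5,0.12,-3.5],"delta_rot":[0,0,0],"claw":0.3},{"xyz":[-3,0.12,-4.5],"delta_rot":[0,0,0],"claw":0.3},{"xyz":[-4,0.12,-5],"delta_rot":[0,0,0],"claw":0.3},{"xyz":[-4,0.12,-5],"delta_rot":[0,0,0],"claw":0.3},{"xyz":[-4,0.12,-5],"delta_rot":[0,0,0],"claw":0.3}]';python3 f.py
python3 - <<'E'
from h import *
S=optics.capture("scene");T=optics.capture("top")
for n,c,roi in(("S",S,(360,150,440,250)),("T",T,(215,215,300,290))): print(n,blobs(c,(5,180,150),(20,255,255),15,roi)[1])
cv2.imwrite("pics/end.png",np.vstack([cv2.resize(S["img"][160:310,200:440],(800,300)),cv2.resize(T["img"][190:310,200:420],(800,300))]))
E
```

```text
time_s: 14.9
tcp_pos: [0.5788, 0.1199, 0.0998]
eef_rot: [-180.0, 0.0, -114.2]
contact_force: [-0.4, 0.2, 0.0]
gripper_width: 0.0521
gripper_force: 0.0
t 14.90 cwF -0.5 inF 0.0 z 0.0 | tool th 34.5 pos th 31.8 rad 0.0943
time_s: 15.9
tcp_pos: [0.6237, 0.2305, 0.2498]
eef_rot: [180.0, -0.0, -114.2]
contact_force: [0.1, -0.2, 0.0]
gripper_width: 0.0611
gripper_force: 0.0
t 15.90 cwF 0.2 inF 0.1 z 0.0 | tool th 34.5 pos th 32.1 rad 0.2136
S [([393, 203, 14, 33, 269], [398.5, 219.6])]
T [([226, 231, 13, 14, 131], [231.9, 237.7])]
```

View pics/end.png

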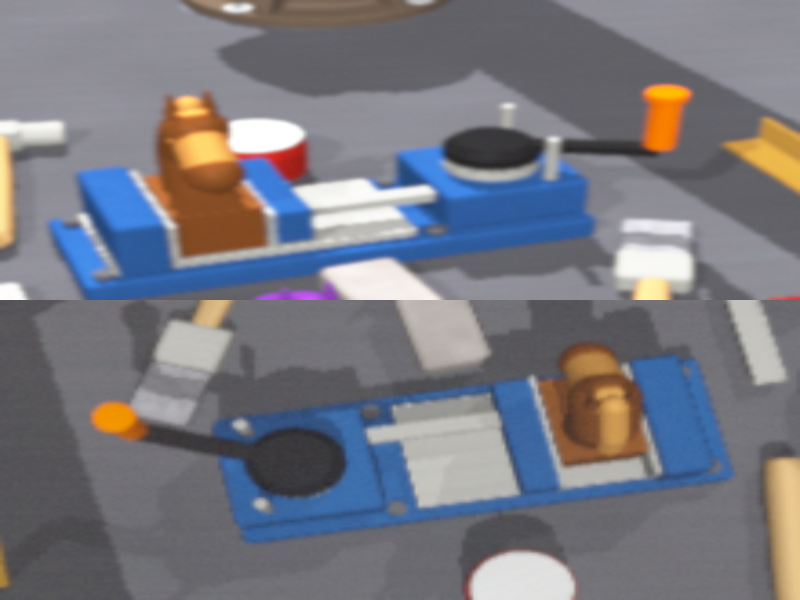

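```bash
python3 - <<'E'
from h import *
S=optics.capture("scene");T=optics.capture("top")
print(tri(S,(400.1,206.3),T,(230.8,236.8)))
# common hub-top reference, same method as at start
print(tri(S,(200+492*.3,160+147/2),T,(200+296*.275,190+162*.4)))
E
```

```text
(array([0.57148604, 0.12458366, 0.144819  ]), np.float64(0.0007778508413763584))
(array([0.54516687, 0.03270795, 0.07869666]), np.float64(0.001229575615489474))
```

The cap is now about 7 mm lower than at the start (0.145 m, versus 0.1475 m nominal when dropped in), so the handle is fully dropped in and free. The casting sits square between both jaws. Handing in.

```bash
python3 -c "
from plant import job; print(job.close_job())"
```

```text
the job is handed in; nothing more can be done
None
```

The horse head is clamped in the vice after two handle strokes; I stopped at about 14–15 N at the grip, roughly 75–90 N at the jaw by the given figures (over 25 N holds it, over 110 N marks it), left the handle let go and dropped in, and handed the job in at about 16 s; no verdict came back.

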